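# Swing the tag reader over the brown bottle and read it

## Robot

A 7-joint arm with a two-finger parallel gripper is mounted at the origin on a cart in front of the work surface, level with it; the furniture and walls round the work are solid. World frame = base frame: x ahead of the robot, y to its left, z up, the work surface at z = 0. Lengths are in m, angles in rad, forces in N, time in s.
With the tool pointing down it reaches from about 0.425 to 0.875 m from the base axis. Payload 4.7 kg.
Tool frame: the origin (TCP) lies midway between the tips of the shut fingers; the grasp point (between the pads) lies ctrl.grasp_offset behind it (ctrl.grasp_offset is the distance from the TCP to the grasp point, in m); z points along the fingers, y is the line along which they close (so a half turn about z gives the same grasp; the last joint's range is limited). The gripper opens to 87 mm and grips with 3 to 60 N. Pads are 19 mm wide; open, the fingers measure 117 mm over their backs; the gripper's body (75 mm by 190 mm) begins 51 mm behind the grasp point.
Start: joints at [-1.26, 0.321, -0.07, 1.45, 0.023, 1.371, -0.057], TCP at [0.19, 0.622, 0.223] pointing down, gripper open.
Joint ranges: [-2.86, 2.86], [-0.3, 2.09], [-1.38, 1.24], [0.06, 2.45], [-1.56, 4.7], [0.09, 2.05], [-2.69, 2.69]. Speed limits (rad/s): [2.57, 2.57, 3.14, 3.14, 3.14, 3.14, 3.14].

## Interface

Orientations are given as a rotation vector (axis times angle).
In Python, from bench import ctrl gives the robot as it stands. The module is installed in compiled form; this text tells all that it offers.
- The arm moves only by the tool jog_arm, never from a script. Its argument "moves" is one flat list of numbers, 7 for each row, row after row: the shift along the tool's x, y, z in units of 30 cm (1.0 is 30 cm), then the turn, a rotation vector about the tool's x, y, z in units of 60 degrees (1.0 is 60 degrees), then the gripper's target within -1 to 1 (fully open at 1, half-way at 0, shut at -1). In form: [x, y, z, wx, wy, wz, fingers, x, y, z, wx, wy, wz, fingers, ...]. A call has exactly 8 rows; each row is the pose to reach, as a shift and turn from the pose commanded when the call began, along the tool's axes at that moment; what a row does not reach only later rows make up. A row lasts 1/8 s, in which the tool goes at most 62.5 mm and 10.7 degrees, less where a joint would pass 70% of its speed; a pose out of reach is approached as far as the arm can. A call with a number of a shift or a turn outside -1 to 1 is refused whole. A call with a gripper value outside its range is refused whole. The fingers move at their own pace and stop on an object; "newtons" is the grip in N (left out, the last holds). Time passes only in rows, so rows that repeat a pose let the fingers close, or fill a call up. It gives the time, the measured TCP pose, the force, the opening and the grip force at its end, in the units of the state.
- ctrl.get_state(): the state, without advancing time (a new reading comes with each control period).
- ctrl.get_image(name): name is "side" or "top" or "wrist"; returns a dict with "pixels" (420x560x3 uint8, red, green, blue), "fx", "fy", "cx", "cy" (pixels), "dist" ([k1, k2, p1, p2, k3] as OpenCV has them; the pictures are not rectified), "xyz" and "rotation" of the camera in the world; the wrist camera has in their place "tool_from_camera" (4x4, takes a point from camera to tool coordinates, whose origin is the TCP and whose axes are the flange's). Camera axes: x right, y up, looking along -z (the intrinsics and any distortion apply to the point x, -y, -z); pixel columns grow to the right and rows downward; lengths in m; the calibration is good to about 2 mm. A picture is of the moment at which its call begins: read the wrist's pose just before it. There is no depth.
- ctrl.close_job(): hands the job in; it is judged then, once.
The state is a dict: "time": time; "joint_positions": joint angles; "qd": joint speeds; "joint_torque": joint torques, N m; "position": TCP position; "tool_rot": TCP orientation; "ft_force": force on the tool from outside, world axes, zero at the start; "torque": the same for the moment, N m; "grip_width": opening from 0.0 (shut) to 1.0 (fully open); "grip_force": force on a finger pad.
Only numpy, scipy, OpenCV 4.12 (cv2) and the standard library are available. Lean on these libraries where they do the work, as an engineer would, in place of code of your own. Each camera call takes 0.05 s, during which the arm holds its last target. There are 200 camera calls.

## Task

Read the tag in the cap of the brown bottle on the tag reader: with a fingertip, gently push the orange swing arm round until its black ring stands centred over the brown bottle's cap, then press the green button on top of the post fully down and let go. Press it only when the ring is over the brown bottle. Push the arm without gripping it, and leave all the bottles and vials standing untouched in their wells.

Things in the scene. Friction and masses are not known exactly. Their poses are not given: they have to be found in the camera images.
- reader_base: Tag reader: fixed white plate 210 x 310 x 12 mm with four wells (35 mm wide, 7 mm deep with a blue rim) on an arc of radius 130 mm round a steel post, at -1.2, -0.4, 0.4, 1.2 rad from the base's -x as seen from the post; each holds one closed bottle or vial. Origin on the post's axis at bench level; x points from the wells to the post (away from the robot at zero yaw), z up.
- reader_arm (a joint): Swing of the orange reader arm about the upright post, rad: 0 when the arm lies along the base's -x, growing counter-clockwise seen from above; range -1.6 to 1.6. It turns freely with light friction (0.15 N m, about 2 N at mid-arm) and stays where it is left; no spring, no detents. It starts between the two middle wells.
- ring_center (a point): Centre of the open black reading ring (62 mm outside, 44 mm inside, 12 mm thick) at the end of the orange arm, 130 mm from the pivot; the ring's underside is 90 mm and its top 102 mm above the bench. It swings well clear above all the caps. Axes: x from ring to post along the arm, z up.
- push_point (a point): Point on the top face of the orange arm, 75 mm from the pivot axis, on its centre line. Here the arm is a bar 16 mm wide and 24 mm tall with plain upright sides, from 90 to 114 mm above the bench; the bar runs from 20 to 100 mm from the pivot. Axes: x along the arm towards the post, y across the arm.
- pivot (a point): On the axis of the post round which the arm turns, 114 mm above the bench.
- read_button (a joint): Travel of the green read button, m: 0 up, 0.006 fully pressed (5 N); it springs back up by itself.
- read_button_top (a point): Centre of the top face of the round green read button (28 mm across, pressed straight down) on the top of the post, in line with the pivot axis; it does not turn with the arm and is the highest part of the reader.
- brown_bottle: The bottle to be read: brown bottle with a black cap, 33 mm wide, 70 mm tall, standing loose in one of the four wells (which one varies). Origin at the centre of its underside, 7 mm above the bench; z up.
- blue_cap_bottle: Bystander: white bottle with a blue cap, 33 mm wide, 70 mm tall, loose in another well. Origin at the centre of its underside.
- black_cap_vial: Bystander: clear glass vial with a black cap, 25 mm wide, 54 mm tall, loose in another well. Origin at the centre of its underside.
- white_cap_vial: Bystander: clear glass vial with a white cap, 25 mm wide, 54 mm tall, loose in another well. Origin at the centre of its underside.

How it is judged:
On the way, in this order (a step that is already met when the one before it is completed fails the run):
1. the ring is centred over the brown bottle (within 8 mm) and the arm is at rest (horizontal distance between ring_center and brown_bottle below 0.008 m and velocity of joint reader_arm between -0.05 and 0.05 rad/s), for 0.3 s.
2. the green button is pressed down with the ring over the brown bottle (value of joint read_button above 0.0045 m and horizontal distance between ring_center and brown_bottle below 0.008 m), for 0.1 s.
At the end, for the whole second after the job is handed in: The ring's centre is within 8 mm (horizontally) of the brown bottle's axis, the green button is up again, and all four bottles and vials stand upright within 8 mm of where they started (horizontal distance between ring_center and brown_bottle below 0.008 m and value of joint read_button below 0.001 m and distance of each of brown_bottle, blue_cap_bottle, black_cap_vial, white_cap_vial from where it was at the start of the episode below 0.008 m and angle between each of brown_bottle, blue_cap_bottle, black_cap_vial, white_cap_vial's own z axis and vertical below 0.15 rad); the robot touches nothing.
It fails at once if the green button is pressed while the ring is not over the brown bottle (value of joint read_button above 0.003 m and horizontal distance between ring_center and brown_bottle above 0.01 m).
It fails at once if the arm is gripped or pushed roughly (over 20 N between fingers and arm) (contact force between the fingers and reader_arm above 20 N).
It fails at once if the swing arm is pushed with something other than the fingers (contact force between the arm and reader_arm above 3 N).
It fails at once if a bottle or vial is shifted, lifted or knocked over (not (distance of brown_bottle from where it was at the start of the episode below 0.008 m) or not (distance of blue_cap_bottle from where it was at the start of the episode below 0.008 m) or not (distance of black_cap_vial from where it was at the start of the episode below 0.008 m) or not (distance of white_cap_vial from where it was at the start of the episode below 0.008 m) or not (angle between brown_bottle's own z axis and vertical below 0.15 rad) or not (angle between blue_cap_bottle's own z axis and vertical below 0.15 rad) or not (angle between black_cap_vial's own z axis and vertical below 0.15 rad) or not (angle between white_cap_vial's own z axis and vertical below 0.15 rad)).
It fails at once if a bottle or vial is touched by the robot (contact force between any of the fingers, the arm and brown_bottle above 0.5 N or contact force between any of the fingers, the arm and blue_cap_bottle above 0.5 N or contact force between any of the fingers, the arm and black_cap_vial above 0.5 N or contact force between any of the fingers, the arm and white_cap_vial above 0.5 N).
It also fails if it takes over 54 s, if anything falls off the work surface, if the arm or the gripper's body presses on something with over 40 N, if the wrist force passes 120 N, or if a joint passes its speed limit or range.

## Working session

There is one attempt and no reset: what is moved stays moved. The work goes in short steps, Python scripts to look and compute and a tool call to move; the robot and the scene stay as the last step left them, time stands still between calls to the robot, and variables do not carry over. Pictures are saved under pics/ and viewed, at most 11 in all, crops included, and the job is handed in when it is done.

Besides the shell and the picture viewer there is one more tool, called after ">>>" as a command line: name --argument value ..., lists and objects as JSON in quotes. jog_arm: Moves the arm, as the interface text tells. Its arguments: {"type":"object","properties":{"moves":{"type":"array"},"newtons":{"type":"number"}},"required":["moves"]}

```bash
mkdir -p pics; cat > h.py <<'E'
import numpy as np, cv2
from bench import ctrl
from scipy.spatial.transform import Rotation as R
def save(n,f):
    im=ctrl.get_image(n); cv2.imwrite(f,im['pixels'][:,:,::-1]); return im
def cam(im,st=None):
    if 'xyz' in im:
        r=np.array(im['rotation']); r=r if r.shape==(3,3) else R.from_rotvec(r).as_matrix()
        return np.array(im['xyz']),r
    T=np.array(im['tool_from_camera']); Rt=R.from_rotvec(st['tool_rot']).as_matrix()
    return Rt@T[:3,3]+np.array(st['position']),Rt@T[:3,:3]
def K(im): return np.array([[im['fx'],0,im['cx']],[0,im['fy'],im['cy']],[0,0,1.]])
def ray(im,uv,z,st=None):
    p,r=cam(im,st); n=cv2.undistortPoints(np.array([[uv]],float),K(im),np.array(im['dist'],float))[0,0]
    d=r@np.array([n[0],-n[1],-1]); return p+d*(z-p[2])/d[2]
def proj(im,X,st=None):
    p,r=cam(im,st); c=(np.atleast_2d(X)-p)@r; c=c*[1,-1,-1]
    return cv2.projectPoints(c,np.zeros(3),np.zeros(3),K(im),np.array(im['dist'],float))[0][:,0]
E
python3 - <<'E'
from h import *
import pickle
st=ctrl.get_state();print(st)
for n in('top','side'):
    im=save(n,f'pics/{n}0.png'); pickle.dump(im,open(n+'.pkl','wb')); print(n,im['xyz'],im['rotation'],im['fx'])
E
```

```text
{'time': 0.0, 'joint_positions': array([-1.25991202,  0.32179704, -0.07009911,  1.4516766 ,  0.0226151 ,
        1.37080036, -0.05688541]), 'qd': array([-0.0005542 ,  0.00067841, -0.00015358,  0.00157721,  0.0009521 ,
       -0.00191311,  0.00055936]), 'joint_torque': array([ 2.49909465e-05, -4.91291821e+01, -4.04321887e-01, -3.12515116e+01,
       -6.40980061e-02,  4.40289569e-02,  1.86002562e-04]), 'position': array([0.18997236, 0.62103783, 0.22147769]), 'tool_rot': array([-4.64357018e-01, -3.10691028e+00,  2.96281789e-03]), 'ft_force': array([-0.70864642,  0.85982717,  0.02660428]), 'torque': array([-0.0131639 ,  0.02047474, -0.01637946]), 'grip_force': 0.0, 'grip_width': 1.0023787298223488}
top [0.39105391 0.0142258  0.97261523] [ 0.15705332 -0.14972889 -1.56399188] 453.3598206478461
side [ 0.16149151 -0.6234893   0.51707204] [ 1.05443442 -0.28256011 -0.49894657] 534.7406990209881
```

View pics/top0.png

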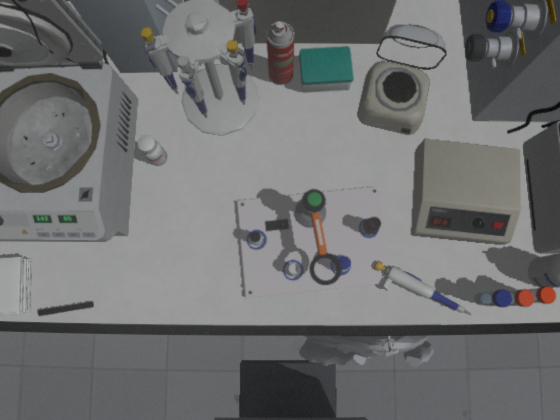

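View pics/side0.png

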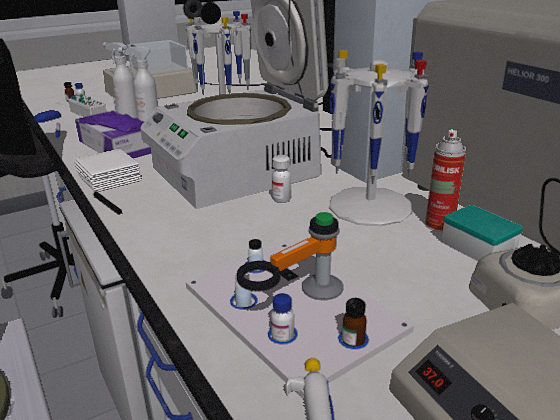

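```bash
python3 - <<'E'
import cv2,numpy as np
t=cv2.imread('pics/top0.png')[180:300,230:390]; s=cv2.imread('pics/side0.png')[200:360,180:420]
cv2.imwrite('pics/tc.png',cv2.resize(t,None,fx=5,fy=5,interpolation=cv2.INTER_CUBIC))
cv2.imwrite('pics/sc.png',cv2.resize(s,None,fx=3.33333,fy=3.33333,interpolation=cv2.INTER_CUBIC))
E
```

```text
(no output)
```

View pics/tc.png

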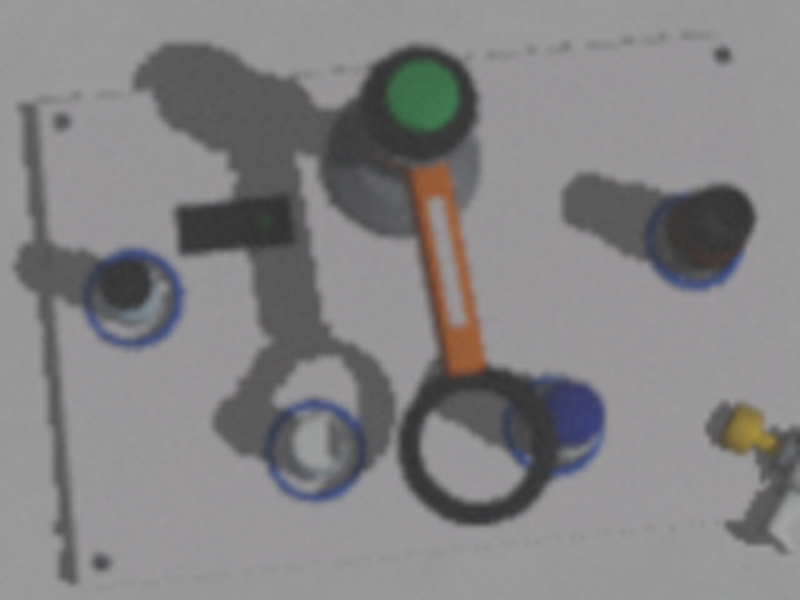

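View pics/sc.png

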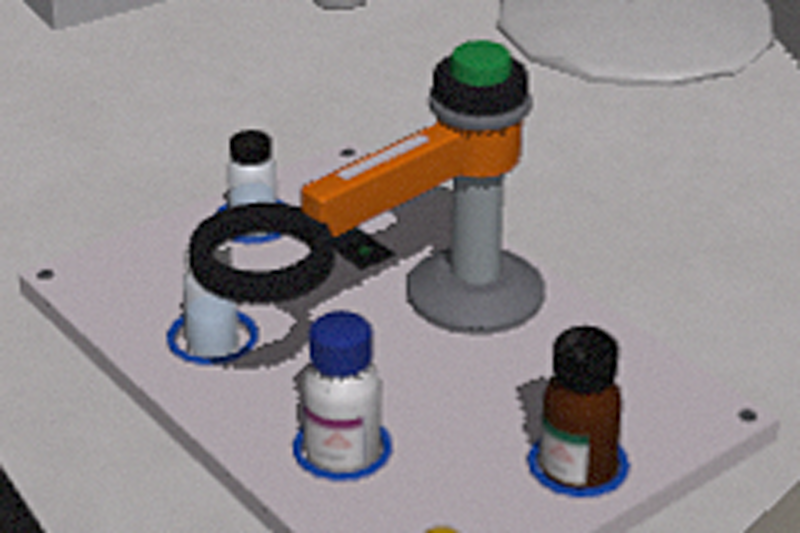

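```bash
python3 - <<'E'
from h import *
import pickle
from scipy.optimize import least_squares
t=pickle.load(open('top.pkl','rb'));s=pickle.load(open('side.pkl','rb'))
ft=lambda c:(np.array(c)+.5)/5-.5+[230,180]
fs=lambda c:(np.array(c)+.5)*.3-.5+[180,200]
rt=[(695,240),(554,425),(316,450),(133,298)]; rs=[(579,466),(343,447),(213,335),None]
angs=[1.2,.4,-.4,-1.2]
P=lambda x,a,r,z:np.array([x[0]-r*np.cos(x[2]+a),x[1]-r*np.sin(x[2]+a),z])
def f(x,full=False):
    o=[]
    for a,c,d in zip(angs,rt,rs):
        o.append(proj(t,P(x,a,.13,.012))[0]-ft(c))
        if d: o.append(proj(s,P(x,a,.13,.012))[0]-fs(d))
    o.append(proj(t,P(x,0,0,x[3]))[0]-ft((423,95)))
    o.append(proj(s,P(x,0,0,x[3]))[0]-fs((482,57)))
    o.append(proj(t,P(x,x[4],.13,.102))[0]-ft((478,443)))
    return np.concatenate(o)
r=least_squares(f,[.6,-.05,0,.14,0]);x=r.x
print(x.round(4)); print(r.fun.reshape(-1,2).round(1))
for c in rt: print(ray(t,ft(c),.012).round(4))
print('ring',ray(t,ft((478,443)),.102),'button',ray(t,ft((423,95)),x[3]))
print('brown',P(x,1.2,.13,.007),'cap top',ray(t,ft((722,218)),.077))
E
```

```text
[ 0.5815 -0.044   0.1023  0.14    0.0571]
[[ 0.8  0. ]
 [-0.4 -2. ]
 [ 0.7  0.1]
 [-0.4 -1.2]
 [ 0.8  0. ]
 [-0.3 -0.9]
 [ 1.  -0.2]
 [ 0.8  0. ]
 [-0.3  0. ]
 [ 0.1  0.3]]
[ 0.5471 -0.1676  0.012 ]
[ 0.4678 -0.105   0.012 ]
[ 0.4573 -0.0043  0.012 ]
[0.5219 0.0737 0.012 ]
ring [ 0.45377279 -0.0645889   0.102     ] button [ 0.58159337 -0.04250212  0.14002044]
brown [ 0.54704698 -0.16938232  0.007     ] cap top [ 0.54551018 -0.16648927  0.077     ]
```

```bash
cat >> h.py <<'E'
C=np.array([.5815,-.0437]); YAW=.1023
def goal(base_R,base_p,x,y,z,yawdeg):
    """target shift/turn in move units from commanded pose; tool points down, tool x at yawdeg"""
    a=np.radians(yawdeg); T=np.array([[np.cos(a),np.sin(a),0],[np.sin(a),-np.cos(a),0],[0,0,-1]])
    d=base_R.T@(np.array([x,y,z])-base_p)/.3
    w=R.from_matrix(base_R.T@T).as_rotvec()/np.radians(60)
    return np.r_[d,w].round(3),T,np.array([x,y,z])
def chain(wps):
    st=ctrl.get_state(); b=R.from_rotvec(st['tool_rot']).as_matrix(); p=np.array(st['position'])
    for w in wps:
        g,b,p=goal(b,p,*w); print(w,g.tolist())
def stat():
    s=ctrl.get_state(); r=R.from_rotvec(s['tool_rot']).as_matrix()
    print('t',round(s['time'],2),'p',s['position'].round(4),'yaw',round(np.degrees(np.arctan2(r[1,0],r[0,0])),1),'tilt',r[:,2].round(3),'F',s['ft_force'].round(2),'q',s['joint_positions'].round(2))
E
python3 -c "
from h import *
print(ctrl.grasp_offset);stat();chain([(.33,.36,.24,112),(.44,.15,.24,60),(.4996,-.006,.2,9),(.4996,-.006,.1,9)])"
```

```text
0.0187
t 0.1 p [0.19   0.6211 0.2215] yaw 163.0 tilt [-0.    -0.002 -1.   ] F [ 0.02 -0.02  0.04] q [-1.26  0.32 -0.07  1.45  0.02  1.37 -0.06]
(0.33, 0.36, 0.24, 112) [-0.701, -0.696, -0.06, -0.002, 0.001, 0.85]
(0.44, 0.15, 0.24, 60) [-0.786, 0.078, 0.0, 0.0, 0.0, 0.867]
(0.4996, -0.006, 0.2, 9) [-0.351, 0.432, 0.133, 0.0, 0.0, 0.85]
(0.4996, -0.006, 0.1, 9) [0.0, 0.0, 0.333, 0.0, 0.0, 0.0]
```

>>> jog_arm --moves '[-0.1,-0.1,-0.01,0,0,0.12,-1,-0.2,-0.2,-0.02,0,0,0.24,-1,-0.3,-0.3,-0.03,0,0,0.36,-1,-0.4,-0.4,-0.04,0,0,0.48,-1,-0.5,-0.5,-0.05,0,0,0.6,-1,-0.6,-0.6,-0.06,0,0,0.72,-1,-0.7,-0.7,-0.06,0,0,0.85,-1,-0.7,-0.7,-0.06,0,0,0.85,-1]' --newtons 10

```text
time: 1.1
position: [0.3317, 0.3561, 0.2406]
tool_rot: [1.765, 2.598, -0.0]
ft_force: [-1.0, -0.1, -0.2]
grip_width: 0.169
grip_force: 0.0
```

>>> jog_arm --moves '[-0.11,0.01,0,0,0,0.12,-1,-0.22,0.02,0,0,0,0.24,-1,-0.33,0.03,0,0,0,0.36,-1,-0.44,0.04,0,0,0,0.48,-1,-0.55,0.05,0,0,0,0.6,-1,-0.66,0.07,0,0,0,0.73,-1,-0.78,0.08,0,0,0,0.87,-1,-0.78,0.08,0,0,0,0.87,-1]'

```text
time: 2.1
position: [0.4403, 0.1496, 0.2405]
tool_rot: [2.726, 1.561, -0.0]
ft_force: [0.4, 0.5, 0.8]
grip_width: 0.006
grip_force: 0.0
```

```bash
python3 -c "
from h import *
stat();chain([(.4996,-.006,.2,9),(.4996,-.006,.1,9)])"
```

```text
t 2.1 p [0.4403 0.1496 0.2405] yaw 59.6 tilt [ 0. -0. -1.] F [0.36 0.53 0.78] q [-0.79 -0.1   0.38  1.87  0.04  1.36 -0.95]
(0.4996, -0.006, 0.2, 9) [-0.347, 0.433, 0.135, 0.0, 0.0, 0.843]
(0.4996, -0.006, 0.1, 9) [0.0, 0.0, 0.333, 0.0, 0.0, 0.0]
```

>>> jog_arm --moves '[-0.06,0.07,0.02,0,0,0.14,-1,-0.12,0.14,0.04,0,0,0.28,-1,-0.18,0.21,0.06,0,0,0.42,-1,-0.24,0.29,0.08,0,0,0.56,-1,-0.3,0.36,0.1,0,0,0.7,-1,-0.35,0.43,0.13,0,0,0.84,-1,-0.35,0.43,0.13,0,0,0.84,-1,-0.35,0.43,0.13,0,0,0.84,-1]'

```text
time: 3.1
position: [0.4979, -0.0021, 0.2015]
tool_rot: [-3.13, -0.265, 0.001]
ft_force: [0.1, 0.3, -0.1]
grip_width: 0.004
grip_force: 0.0
```

>>> jog_arm --moves '[0,0,0.08,0,0,0,-1,0,0,0.16,0,0,0,-1,0,0,0.24,0,0,0,-1,0,0,0.3,0,0,0,-1,0,0,0.335,0,0,0,-1,0,0,0.335,0,0,0,-1,0,0,0.335,0,0,0,-1,0,0,0.335,0,0,0,-1]'

```text
time: 4.1
position: [0.4987, -0.0041, 0.1019]
tool_rot: [-3.131, -0.258, -0.002]
ft_force: [-0.2, 0.2, 0.7]
grip_width: 0.005
grip_force: 0.0
```

```bash
cat > plan.py <<'E'
from h import *
import sys
# arm-frame following: joint q, standoff d from bar centre line
def pose(q,d,r=.075,z=.1):
    f=q+YAW; n=np.array([-np.sin(f),np.cos(f)]); p=C-r*np.array([np.cos(f),np.sin(f)])+d*n
    return p[0],p[1],z,np.degrees(f)
stat(); s=ctrl.get_state(); b=R.from_rotvec(s['tool_rot']).as_matrix(); p=np.array(s['position'])
E
python3 - <<'E'
from plan import *
for d in np.arange(.05,.015,-.004): print(round(d,3),goal(b,p,*pose(.0571,d))[0].tolist())
save('top','pics/top1.png')
t=cv2.imread('pics/top1.png')[160:320,200:410]; cv2.imwrite('pics/t1c.png',cv2.resize(t,None,fx=3.5,fy=3.5,interpolation=cv2.INTER_CUBIC))
E
```

```text
t 4.1 p [ 0.4987 -0.0041  0.1019] yaw 9.4 tilt [ 0.001  0.001 -1.   ] F [-0.19  0.23  0.74] q [-0.57  0.1   0.56  1.99 -0.06  1.07 -1.39]
0.05 [0.002, 0.008, 0.006, -0.0, -0.001, 0.005]
0.046 [0.001, 0.021, 0.006, -0.0, -0.001, 0.005]
0.042 [0.001, 0.034, 0.006, -0.0, -0.001, 0.005]
0.038 [0.001, 0.048, 0.006, -0.0, -0.001, 0.005]
0.034 [0.001, 0.061, 0.006, -0.0, -0.001, 0.005]
0.03 [0.001, 0.074, 0.006, -0.0, -0.001, 0.005]
0.026 [0.001, 0.088, 0.006, -0.0, -0.001, 0.005]
0.022 [0.001, 0.101, 0.006, -0.0, -0.001, 0.005]
0.018 [0.001, 0.114, 0.006, -0.0, -0.001, 0.005]
```

View pics/t1c.png

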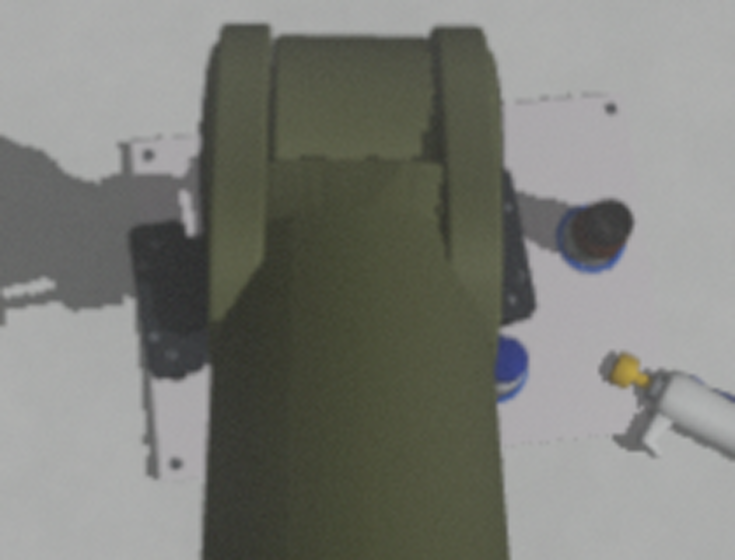

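>>> jog_arm --moves '[0,0.02,0,0,0,0,-1,0,0.04,0,0,0,0,-1,0,0.05,0,0,0,0,-1,0,0.06,0,0,0,0,-1,0,0.07,0,0,0,0,-1,0,0.08,0,0,0,0,-1,0,0.09,0,0,0,0,-1,0,0.1,0,0,0,0,-1]'

```text
time: 5.15
position: [0.503, -0.034, 0.1011]
tool_rot: [-3.131, -0.257, -0.0]
ft_force: [0.2, -0.0, -0.1]
grip_width: 0.005
grip_force: 0.0
```

```bash
python3 - <<'E'
from plan import *
import pickle
f=.0571+YAW; n=np.array([-np.sin(f),np.cos(f)]); print('d',(p[:2]-C)@n)
im=save('side','pics/side1.png')
t=cv2.imread('pics/side1.png')[200:360,180:420]; cv2.imwrite('pics/s1c.png',cv2.resize(t,None,fx=3.3333,fy=3.3333,interpolation=cv2.INTER_CUBIC))
for k in range(1,9): print(k,goal(b,p,*pose(.0571+.055*k,.023))[0].tolist())
E
```

```text
t 5.15 p [ 0.503  -0.034   0.1011] yaw 9.4 tilt [ 0.  0. -1.] F [ 0.17 -0.04 -0.07] q [-0.53  0.12  0.59  1.97 -0.07  1.07 -1.32]
d 0.022034192958095417
1 [-0.001, 0.011, 0.004, -0.0, -0.0, -0.048]
2 [-0.004, 0.025, 0.004, -0.0, -0.0, -0.101]
3 [-0.006, 0.039, 0.004, -0.0, -0.0, -0.153]
4 [-0.008, 0.053, 0.004, -0.0, -0.0, -0.206]
5 [-0.009, 0.068, 0.004, -0.0, -0.0, -0.258]
6 [-0.009, 0.082, 0.004, -0.0, -0.0, -0.311]
7 [-0.008, 0.096, 0.004, -0.0, -0.0, -0.363]
8 [-0.006, 0.111, 0.004, -0.0, -0.0, -0.416]
```

View pics/s1c.png

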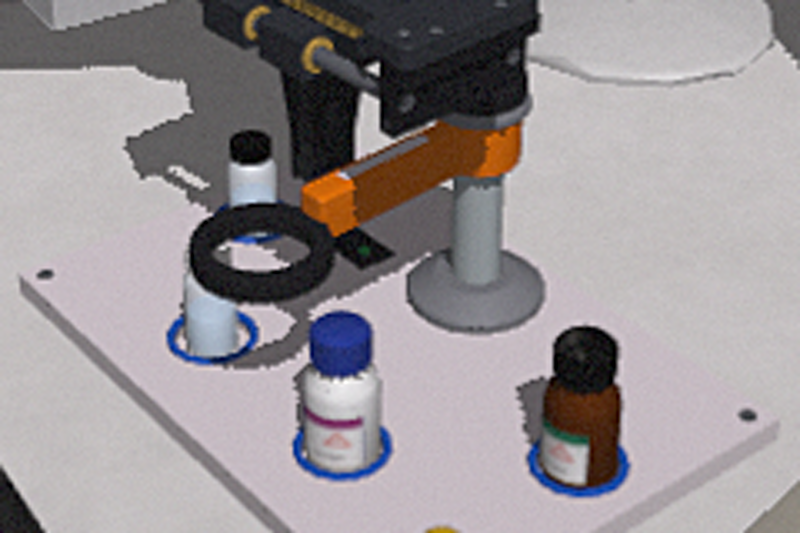

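>>> jog_arm --moves '[0,0.011,0,0,0,-0.05,-1,-0.004,0.025,0,0,0,-0.1,-1,-0.006,0.039,0,0,0,-0.15,-1,-0.008,0.053,0,0,0,-0.2,-1,-0.009,0.068,0,0,0,-0.26,-1,-0.009,0.082,0,0,0,-0.31,-1,-0.008,0.096,0,0,0,-0.36,-1,-0.006,0.111,0,0,0,-0.416,-1]'

```text
time: 6.2
position: [0.5067, -0.066, 0.1011]
tool_rot: [-2.999, -0.931, -0.001]
ft_force: [0.1, 1.5, 0.6]
grip_width: 0.01
grip_force: 0.9
```

```bash
python3 - <<'E'
from plan import *
im=save('side','pics/side2.png')
t=cv2.imread('pics/side2.png')[200:360,180:420]; cv2.imwrite('pics/s2c.png',cv2.resize(t,None,fx=3.3333,fy=3.3333,interpolation=cv2.INTER_CUBIC))
for q in (.4971,):
  f=q+YAW; n=np.array([-np.sin(f),np.cos(f)]); print('d',(p[:2]-C)@n)
for k in range(1,9): print(k,goal(b,p,*pose(.4971+.055*k,.023))[0].tolist())
E
```

```text
t 6.2 p [ 0.5067 -0.066   0.1011] yaw 34.5 tilt [-0.     0.002 -1.   ] F [0.08 1.53 0.62] q [-0.46  0.13  0.58  1.96 -0.08  1.07 -0.81]
d 0.023801485394270794
1 [-0.006, 0.017, 0.003, -0.001, -0.001, -0.05]
2 [-0.009, 0.031, 0.003, -0.001, -0.001, -0.102]
3 [-0.012, 0.045, 0.003, -0.001, -0.001, -0.155]
4 [-0.013, 0.059, 0.003, -0.001, -0.001, -0.207]
5 [-0.014, 0.073, 0.003, -0.001, -0.001, -0.26]
6 [-0.014, 0.088, 0.003, -0.001, -0.001, -0.312]
7 [-0.013, 0.102, 0.003, -0.001, -0.001, -0.365]
8 [-0.012, 0.116, 0.003, -0.001, -0.001, -0.417]
```

View pics/s2c.png

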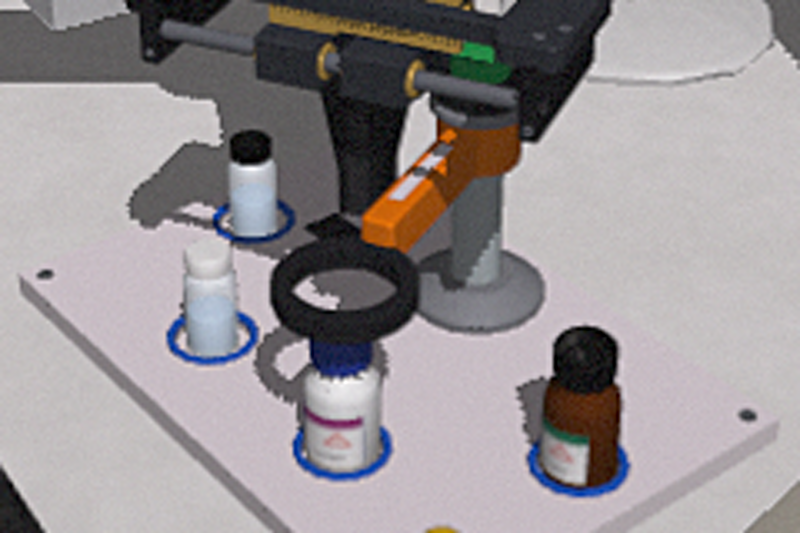

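>>> jog_arm --moves '[-0.006,0.017,0,0,0,-0.05,-1,-0.009,0.031,0,0,0,-0.1,-1,-0.012,0.045,0,0,0,-0.155,-1,-0.013,0.059,0,0,0,-0.207,-1,-0.014,0.073,0,0,0,-0.26,-1,-0.014,0.088,0,0,0,-0.312,-1,-0.013,0.102,0,0,0,-0.365,-1,-0.012,0.116,0,0,0,-0.417,-1]'

```text
time: 7.25
position: [0.5231, -0.0967, 0.1009]
tool_rot: [-2.727, -1.557, 0.0]
ft_force: [-1.0, 3.2, 0.6]
grip_width: 0.005
grip_force: 0.9
```

```bash
cat > ring.py <<'E'
from plan import *
def ringq(im,debug=None):
    """fit joint angle from the dark ring in the side image: compare dark mask with predicted ring silhouette"""
    px=im['pixels'].astype(int); dark=(px.max(2)<62)
    best=[]
    th=np.linspace(0,2*np.pi,60,endpoint=False)
    for q in np.arange(.3,1.4,.005):
        f=q+YAW; c=C-.13*np.array([np.cos(f),np.sin(f)])
        m=np.zeros(dark.shape,np.uint8)
        for z in np.linspace(.09,.102,5):
            o=lambda r:(proj(im,np.c_[c[0]+r*np.cos(th),c[1]+r*np.sin(th),np.full(60,z)])*8).round().astype(np.int32)
            k=np.zeros_like(m); cv2.fillPoly(k,[o(.031)],1,shift=3); cv2.fillPoly(k,[o(.022)],0,shift=3); m|=k
        hole=cv2.dilate(m,np.ones((5,5)))-m
        best.append((dark[m>0].mean()-dark[hole>0].mean(),q))
    best.sort(); return best[-3:]
E
python3 - <<'E'
from ring import *
f=.9371+YAW; n=np.array([-np.sin(f),np.cos(f)]); print('d',(p[:2]-C)@n)
import pickle
print(ringq(pickle.load(open('side.pkl','rb'))))
im=save('side','pics/side3.png'); print(ringq(im))
E
```

```text
t 7.25 p [ 0.5231 -0.0967  0.1009] yaw 59.5 tilt [-0.001  0.001 -1.   ] F [-0.97  3.23  0.56] q [-0.38  0.18  0.56  1.91 -0.11  1.08 -0.3 ]
d 0.023475456599899452
[(np.float64(0.16769913930157337), np.float64(0.48000000000000015)), (np.float64(0.1682011136225812), np.float64(0.47500000000000014)), (np.float64(0.16917293233082709), np.float64(0.47000000000000014))]
[(np.float64(0.7104202452117722), np.float64(0.8600000000000005)), (np.float64(0.7109278209013448), np.float64(0.8500000000000005)), (np.float64(0.7160272864162732), np.float64(0.8550000000000004))]
```

```bash
sed -i 's/np.arange(.3,1.4,.005)/np.arange(-.2,1.4,.005)/' ring.py; python3 - <<'E'
from ring import *
import pickle
print(ringq(pickle.load(open('side.pkl','rb'))))
for q in [.9,.95,1,1.05,1.1,1.13]: print(q,goal(b,p,*pose(q,.0175))[0].tolist())
E
```

```text
t 7.3 p [ 0.5234 -0.0974  0.101 ] yaw 59.5 tilt [-0.     0.001 -1.   ] F [-0.14  0.49 -0.06] q [-0.38  0.18  0.56  1.91 -0.11  1.08 -0.3 ]
[(np.float64(0.7370479654154944), np.float64(0.09000000000000025)), (np.float64(0.7457541082336746), np.float64(0.09500000000000025)), (np.float64(0.746703344966696), np.float64(0.10000000000000026))]
0.9 [0.005, 0.009, 0.003, -0.001, -0.0, 0.035]
0.95 [0.002, 0.021, 0.003, -0.001, -0.0, -0.013]
1 [-0.001, 0.034, 0.003, -0.001, -0.0, -0.06]
1.05 [-0.002, 0.046, 0.003, -0.001, -0.0, -0.108]
1.1 [-0.004, 0.059, 0.003, -0.001, -0.0, -0.156]
1.13 [-0.004, 0.067, 0.003, -0.001, -0.0, -0.185]
```

>>> jog_arm --moves '[0.002,0.01,0,0,0,0,-1,0.002,0.021,0,0,0,-0.013,-1,-0.001,0.034,0,0,0,-0.06,-1,-0.002,0.046,0,0,0,-0.108,-1,-0.004,0.059,0,0,0,-0.156,-1,-0.004,0.067,0,0,0,-0.185,-1,-0.004,0.067,0,0,0,-0.185,-1,-0.004,0.067,0,0,0,-0.185,-1]'

```text
time: 8.3
position: [0.5401, -0.1092, 0.1011]
tool_rot: [2.566, 1.812, 0.0]
ft_force: [-1.3, 0.0, -1.3]
grip_width: 0.007
grip_force: 0.5
```

```bash
python3 - <<'E'
from ring import *
import pickle
im=save('side','pics/side4.png'); print(ringq(im))
t=save('top','pics/top4.png'); pickle.dump(t,open('top4.pkl','wb'))
t=cv2.imread('pics/side4.png')[200:360,180:420]
u=cv2.imread('pics/top4.png')[180:300,250:410]
cv2.imwrite('pics/c4.png',np.hstack([cv2.resize(t,(400,300)),cv2.resize(u,(400,300),interpolation=cv2.INTER_CUBIC)]))
E
```

```text
t 8.3 p [ 0.5401 -0.1092  0.1011] yaw 70.4 tilt [ 0. -0. -1.] F [-1.27  0.04 -1.29] q [-0.33  0.22  0.54  1.86 -0.13  1.09 -0.08]
[(np.float64(0.629254415987341), np.float64(1.1150000000000013)), (np.float64(0.6401368482469633), np.float64(1.1200000000000012)), (np.float64(0.6417925308252362), np.float64(1.125000000000001))]
```

View pics/c4.png

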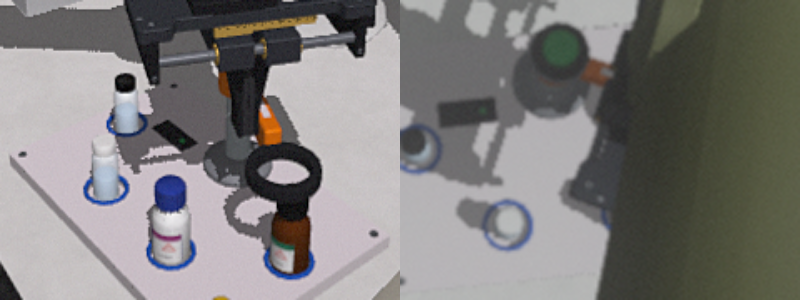

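```bash
python3 - <<'E'
from ring import *
f=1.12+YAW; n=np.array([-np.sin(f),np.cos(f)]); d=(p[:2]-C)@n; print('d',d)
for q in [1.12,1.15,1.18,1.2]: print(q,goal(b,p,*pose(q,d))[0].tolist())
E
```

```text
t 8.4 p [ 0.5402 -0.109   0.1011] yaw 70.5 tilt [ 0.001 -0.    -1.   ] F [-0.69 -0.72 -0.7 ] q [-0.33  0.22  0.54  1.86 -0.13  1.09 -0.08]
d 0.016541598106785124
1.12 [0.002, 0.0, 0.004, 0.0, -0.0, 0.007]
1.15 [0.0, 0.008, 0.004, 0.0, -0.0, -0.022]
1.18 [-0.001, 0.015, 0.004, 0.0, -0.0, -0.05]
1.2 [-0.002, 0.02, 0.004, 0.0, -0.0, -0.069]
```

>>> jog_arm --moves '[0,0.005,0,0,0,-0.01,-1,0,0.008,0,0,0,-0.022,-1,0,0.012,0,0,0,-0.036,-1,-0.001,0.015,0,0,0,-0.05,-1,-0.002,0.02,0,0,0,-0.069,-1,-0.002,0.02,0,0,0,-0.069,-1,-0.002,0.02,0,0,0,-0.069,-1,-0.002,0.02,0,0,0,-0.069,-1]'

```text
time: 9.4
position: [0.5458, -0.1114, 0.1011]
tool_rot: [2.499, 1.904, 0.001]
ft_force: [-1.8, -0.8, 0.3]
grip_width: 0.01
grip_force: 0.6
```

```bash
python3 - <<'E'
from ring import *
im=save('side','pics/side5.png'); print(ringq(im))
chain([(.51,-.095,.101,74),(.51,-.06,.19,74),(.47,.12,.2,74)])
E
```

```text
t 9.4 p [ 0.5458 -0.1114  0.1011] yaw 74.6 tilt [ 0.001  0.    -1.   ] F [-1.79 -0.78  0.25] q [-0.32  0.23  0.53  1.85 -0.13  1.09 -0.  ]
[(np.float64(0.6392891260071015), np.float64(1.2000000000000013)), (np.float64(0.6396619404734005), np.float64(1.2100000000000013)), (np.float64(0.6476713725532735), np.float64(1.2050000000000012))]
(0.51, -0.095, 0.101, 74) [0.021, -0.129, 0.0, 0.001, -0.0, 0.01]
(0.51, -0.06, 0.19, 74) [0.112, -0.032, -0.297, 0.0, 0.0, 0.0]
(0.47, 0.12, 0.2, 74) [0.54, -0.294, -0.033, 0.0, 0.0, 0.0]
```

>>> jog_arm --moves '[0,-0.02,0,0,0,0,-1,0,-0.06,0,0,0,0,-1,0,-0.1,0,0,0,0,-1,0,-0.12,0,0,0,0,-1,0,-0.12,-0.1,0,0,0,-1,0,-0.12,-0.2,0,0,0,-1,0,-0.12,-0.3,0,0,0,-1,0,-0.12,-0.3,0,0,0,-1]'

```text
time: 10.45
position: [0.5123, -0.1022, 0.1936]
tool_rot: [2.496, 1.902, 0.007]
ft_force: [0.6, 0.4, 0.5]
grip_width: 0.007
grip_force: 0.0
```

>>> jog_arm --moves '[0.12,-0.06,0,0,0,0,-1,0.24,-0.12,0,0,0,0,-1,0.36,-0.18,0,0,0,0,-1,0.48,-0.24,0,0,0,0,-1,0.6,-0.3,0,0,0,0,-1,0.65,-0.32,0,0,0,0,-1,0.65,-0.32,0,0,0,0,-1,0.65,-0.32,0,0,0,0,-1]'

```text
time: 11.45
position: [0.4702, 0.1095, 0.1908]
tool_rot: [2.501, 1.901, -0.001]
ft_force: [-0.0, -0.8, -0.6]
grip_width: 0.004
grip_force: 0.0
```

```bash
python3 - <<'E'
from ring import *
import pickle
t=save('top','pics/top6.png'); pickle.dump(t,open('top6.pkl','wb'))
s=save('side','pics/side6.png'); print(ringq(s))
u=cv2.imread('pics/top6.png')[180:300,250:410]
cv2.imwrite('pics/c6.png',cv2.resize(u,None,fx=5,fy=5,interpolation=cv2.INTER_CUBIC))
E
```

```text
t 11.45 p [0.4702 0.1095 0.1908] yaw 74.5 tilt [-0.    -0.001 -1.   ] F [-0.05 -0.76 -0.56] q [-0.6  -0.02  0.31  1.91  0.01  1.26 -0.56]
[(np.float64(0.6238405940772517), np.float64(1.2000000000000013)), (np.float64(0.6249343191545829), np.float64(1.1950000000000014)), (np.float64(0.6311962497536776), np.float64(1.2050000000000012))]
```

View pics/c6.png

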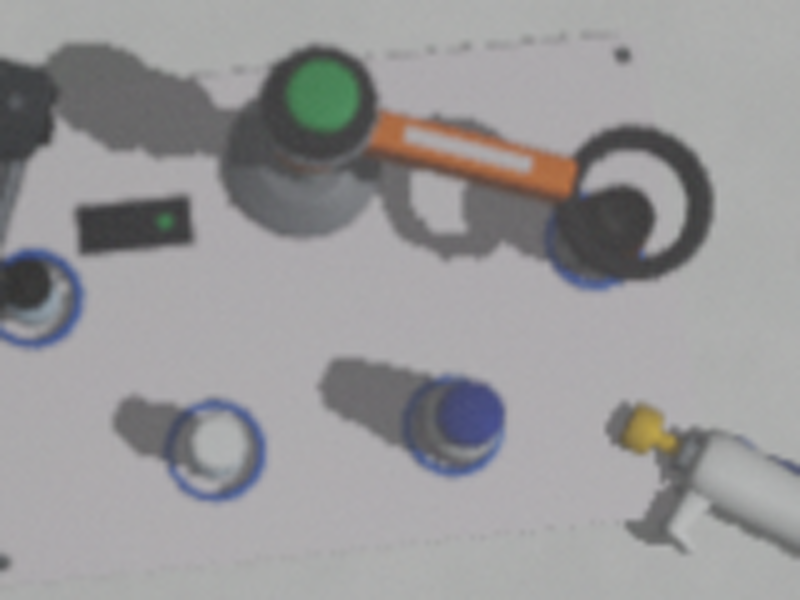

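```bash
python3 - <<'E'
from ring import *
import pickle
t=pickle.load(open('top6.pkl','rb'))
ft=lambda c:(np.array(c)+.5)/5-.5+[250,180]
r=ray(t,ft((634,202)),.102)[:2];b1=ray(t,ft((620,217)),.077)[:2];b2=ray(t,ft((595,240)),.012)[:2];c=ray(t,ft((323,95)),.14)[:2]
a=lambda v:np.arctan2(-(v-c)[1],-(v-c)[0])
for v in(r,b1,b2):print(v,np.linalg.norm(v-c),a(v)-YAW)
print(c)
E
```

```text
t 11.55 p [0.4703 0.1097 0.191 ] yaw 74.5 tilt [ 0. -0. -1.] F [ 0.16 -0.23 -0.56] q [-0.6  -0.02  0.31  1.91  0.01  1.26 -0.56]
[ 0.54754983 -0.16640296] 0.12849262643856257 1.200311152079123
[ 0.54591774 -0.16569582] 0.12825533292024885 1.186579321791808
[ 0.54711885 -0.16757395] 0.12973600262818624 1.199499658223103
[ 0.58159805 -0.04250351]
```

```bash
python3 -c "
from h import *
chain([(.5815,-.043,.19,74.5),(.5815,-.043,.15,74.5)])"
```

```text
(0.5815, -0.043, 0.19, 74.5) [-0.391, 0.493, 0.004, 0.0, 0.0, -0.001]
(0.5815, -0.043, 0.15, 74.5) [0.0, 0.0, 0.133, 0.0, 0.0, 0.0]
```

>>> jog_arm --moves '[-0.08,0.1,0,0,0,0,-1,-0.16,0.2,0,0,0,0,-1,-0.24,0.3,0,0,0,0,-1,-0.32,0.4,0,0,0,0,-1,-0.391,0.493,0,0,0,0,-1,-0.391,0.493,0,0,0,0,-1,-0.391,0.493,0.05,0,0,0,-1,-0.391,0.493,0.1,0,0,0,-1]'

```text
time: 12.55
position: [0.5806, -0.0397, 0.1597]
tool_rot: [-2.496, -1.905, 0.0]
ft_force: [0.0, 0.2, -0.2]
grip_width: 0.004
grip_force: 0.0
```

```bash
python3 - <<'E'
from h import *
stat();chain([(.5815,-.043,.15,74.5),(.5815,-.043,.132,74.5)])
s=save('side','pics/side7.png')
u=cv2.imread('pics/side7.png')[180:340,200:400]
cv2.imwrite('pics/c7.png',cv2.resize(u,None,fx=3.5,fy=3.5,interpolation=cv2.INTER_CUBIC))
E
```

```text
t 12.55 p [ 0.5806 -0.0397  0.1597] yaw 74.7 tilt [-0.001  0.001 -1.   ] F [ 0.02  0.21 -0.23] q [-0.39  0.23  0.48  1.72 -0.11  1.22 -0.15]
(0.5815, -0.043, 0.15, 74.5) [-0.01, 0.006, 0.032, -0.001, -0.001, 0.003]
(0.5815, -0.043, 0.132, 74.5) [0.0, 0.0, 0.06, 0.0, 0.0, 0.0]
```

View pics/c7.png

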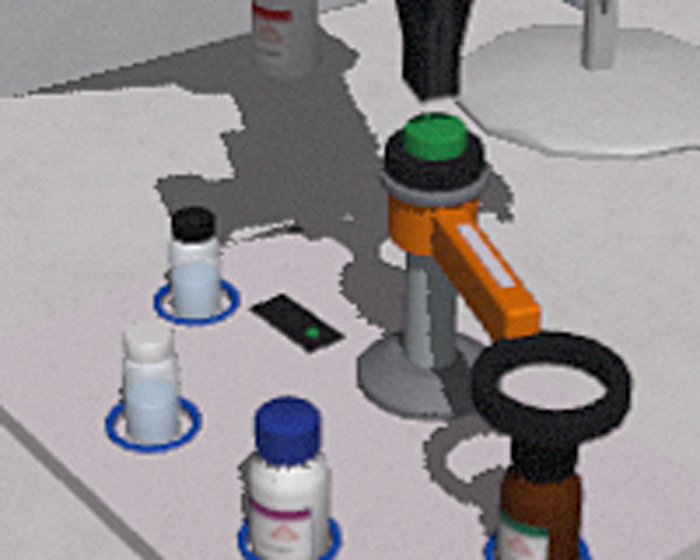

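>>> jog_arm --moves '[-0.005,0.003,0.02,0,0,0,-1,-0.01,0.006,0.035,0,0,0,-1,-0.01,0.006,0.05,0,0,0,-1,-0.01,0.006,0.06,0,0,0,-1,-0.01,0.006,0.07,0,0,0,-1,-0.01,0.006,0.08,0,0,0,-1,-0.01,0.006,0.085,0,0,0,-1,-0.01,0.006,0.085,0,0,0,-1]'

```text
time: 13.6
position: [0.5826, -0.0444, 0.1392]
tool_rot: [-2.499, -1.904, -0.003]
ft_force: [-8.5, 0.9, 20.7]
grip_width: 0.002
grip_force: 10.1
```

```bash
python3 - <<'E'
from ring import *
s=save('side','pics/side8.png'); print(ringq(s)); stat()
a=cv2.imread('pics/side7.png')[195:245,295:350]; u=cv2.imread('pics/side8.png')[195:245,295:350]
cv2.imwrite('pics/c8.png',cv2.resize(np.hstack([a,u]),None,fx=7,fy=7,interpolation=cv2.INTER_CUBIC))
E
```

```text
t 13.6 p [ 0.5826 -0.0444  0.1392] yaw 74.6 tilt [ 0.001  0.001 -1.   ] F [-8.49  0.95 20.71] q [-0.38  0.25  0.48  1.74 -0.12  1.18 -0.14]
[(np.float64(0.6263243272471657), np.float64(1.2000000000000013)), (np.float64(0.6337254604193898), np.float64(1.2050000000000012)), (np.float64(0.6355240801499883), np.float64(1.2100000000000013))]
t 13.65 p [ 0.5826 -0.0445  0.1392] yaw 74.6 tilt [ 0.001  0.001 -1.   ] F [-7.68  0.76 19.38] q [-0.38  0.25  0.48  1.74 -0.12  1.18 -0.14]
```

View pics/c8.png

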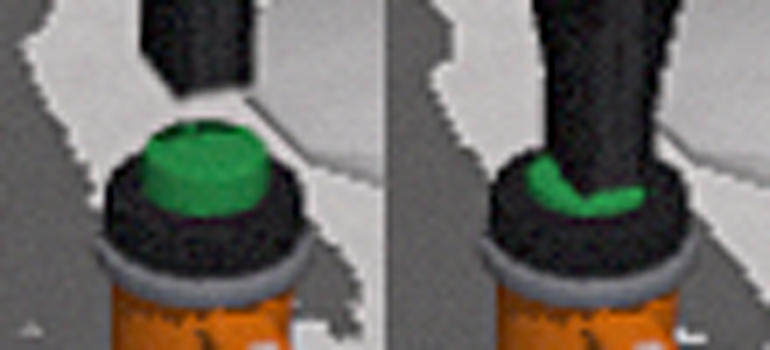

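The left half shows the button proud (crop row ~130). The right half shows it pushed down into the collar under the fingertip, and the ring has not moved. Now I release it.

>>> jog_arm --moves '[0,0,0,0,0,0,-1,0,0,0,0,0,0,-1,0,0,-0.03,0,0,0,-1,0,0,-0.06,0,0,0,-1,0,0,-0.1,0,0,0,-1,0,0,-0.2,0,0,0,-1,0,0,-0.3,0,0,0,-1,0,0,-0.3,0,0,0,-1]'

```text
time: 14.65
position: [0.584, -0.0444, 0.2283]
tool_rot: [2.497, 1.902, 0.007]
ft_force: [-0.2, -0.4, -1.0]
grip_width: 0.003
grip_force: 0.0
```

```bash
python3 - <<'E'
from ring import *
a=cv2.imread('pics/side7.png').astype(int)
s=save('side','pics/side9.png'); print(ringq(s))
b=cv2.imread('pics/side9.png').astype(int)
g=lambda m:((m[...,1]>m[...,2]+40)&(m[...,1]>m[...,0]+20))[200:245,300:345]
for m in(a,b):
    k=np.argwhere(g(m)); print(len(k),k.mean(0),k.min(0),k.max(0))
E
```

```text
t 14.65 p [ 0.584  -0.0444  0.2283] yaw 74.6 tilt [ 0.005  0.    -1.   ] F [-0.18 -0.37 -1.01] q [-0.39  0.18  0.49  1.63 -0.09  1.34 -0.16]
[(np.float64(0.6277698671617311), np.float64(1.2000000000000013)), (np.float64(0.6308282287813018), np.float64(1.1950000000000014)), (np.float64(0.6322520460573059), np.float64(1.2050000000000012))]
200 [18.77 23.99] [13 15] [25 33]
209 [18.51196172 23.98564593] [12 15] [25 33]
```

The button is up again, the ring is still over the brown bottle, and the robot is clear of everything.

```bash
python3 -c "
from bench import ctrl
print(ctrl.close_job())"
```

```text
the job is handed in; nothing more can be done
None
```

The ring was pushed to within about 2 mm of the brown bottle's axis, the green button was pressed fully and sprang back up, no bottle or vial appeared to move in the pictures, and the job is handed in (no verdict was returned).

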